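Set the running clearance of a strip clamp

TASK

On the steel bench block, screw the tall knurled nut (already started on its stud) clockwise all the way down until it bottoms out, then back it off a quarter turn so that the brass strip can slide under the clamp bar. Finish while still gripping the nut there: do not let go of it, and leave the hammer, the jar and the doming block where they lie.

Things in the scene. Friction and masses are not known exactly. Their poses are not given: they have to be found in the camera images.
- clamp: Strip clamp, fixed to the bench: steel block 130 (its x) by 100 (its y) by 20 high mm; on it a dark bar 120 by 24 mm along its x, top 33 mm above the bench, over a brass strip 10 mm wide along its y that reaches 130 mm either side of the origin. Stud with the knurled nut at the bar's +x end; a low fixed hexagon nut at the -x end. Origin: centre of the block's underside, on the bench; z up.
- nut_seat (a point): Centre of the top of the steel spacer collar (30 mm diameter, 10 mm high, on the bar), where the knurled nut bottoms out: 43 mm above the bench, 40 mm along the clamp's +x, on the axis of the stud. The stud is upright, 12 mm in diameter, its top 46 mm above this point (it pokes out of the nut's top). Does not move with the nut.
- nut: Knurled nut: steel cylinder 36 mm in diameter, 32 mm tall, upright on the stud; origin at the centre of its underside. It cannot leave the stud; it rises 8 mm per full turn anticlockwise (right-hand thread). Light friction (0.05 N m), stays where it is left; when bottomed it stops hard, and a grip that turns on slips round it.
- nut_mid (a point): Centre of the knurled nut, half-way up (16 mm above its underside), on its axis: the place to grip it, from above, on any two opposite sides. Gripped here, 26 mm lie clear to the bar below when the nut is bottomed.
- nut_turn (a joint): Turning of the knurled nut (rad): 0 when bottomed out, growing anticlockwise seen from above (unscrewing). Starts between 2.6 and 5.0; a quarter turn back from the bottom is 1.57. Hard stops at 0 and 6.6.
- hammer: Bystander: small ball-peen hammer lying flat, about 240 mm long, wooden handle along its -x, steel head at its +x end; origin under its middle.
- jar: Bystander: closed amber jar with steel lid, 54 mm diameter, 55 mm high; origin at the centre of its underside.
- doming_block: Bystander: brass cube of 50 mm with round hollows in its faces; origin at the centre of its underside.

How it is judged:
By the outcome, as a careful person would: the job done as asked, in the order asked, and still so for the second after the job is handed in, while the arm keeps its last pose, push and grip.
It also fails if it takes over 72 s, if anything falls off the work surface, if the arm or the gripper's body presses on something with over 40 N, if the wrist force passes 120 N, or if a joint passes its speed limit or range.

ROBOT

A 6-joint arm with a two-finger parallel gripper is mounted at the origin on the work surface. World frame = base frame: x ahead of the robot, y to its left, z up, the work surface at z = 0. Lengths are in m, angles in rad, forces in N, time in s.
With the tool pointing down it reaches from about 0.25 to 0.8 m from the base axis. Payload 8.5 kg.
Tool frame: the origin (TCP) lies midway between the tips of the shut fingers; the grasp point (between the pads) lies 19 mm behind it; z points along the fingers, y is the line along which they close (so a half turn about z gives the same grasp; the last joint's range is limited). The gripper opens to 85 mm and grips with 20 to 120 N. Pads are 22 mm wide; open, the fingers measure 114 mm over their backs; the gripper's body (76 mm by 85 mm) begins 54 mm behind the grasp point. The pads swing forward as they close: fully open they stand 13 mm farther back than shut.
Start: joints at [1.254, 0.238, -0.013, 1.319, 0, 1.571], TCP at [0.164, 0.499, 0.231] pointing down, gripper open.
Joint ranges: [-2.66, 2.66], [-1.03, 1.9], [-1.14, 1.46], [-1.82, 2.27], [-1.45, 1.34], [-3.14, 3.14]. Speed limits (rad/s): [2.22, 2.22, 2.79, 3.14, 3.14, 3.14].

INTERFACE

Orientations are given as a unit quaternion [w, x, y, z].
In Python, from cell import monitor, imaging, close_job gives the robot as it stands. The module is installed in compiled form; this text tells all that it offers.
- The arm moves only by the tool servo_tool, never from a script. Its argument "series" is a list of rows, each a list of 7 numbers: the shift along the tool's x, y, z in mm, then the turn, a rotation vector about the tool's x, y, z in degrees, then the gripper command: -1 is fully open, 1 is shut, values between are in proportion. A call has 1 to 8 rows; each row is the pose to reach, as a shift and turn from the pose commanded when the call began, along the tool's axes at that moment; what a row does not reach only later rows make up. A row lasts 1/10 s, in which the tool goes at most 50 mm and 8.59 degrees, less where a joint would pass 70% of its speed; a pose out of reach is approached as far as the arm can. A call with a gripper value outside its range is refused whole. The fingers move at their own pace and stop on an object; "squeeze" is the grip in N (left out, the last holds). Time passes only in rows, so rows that repeat a pose let the fingers close. It gives the time, the measured TCP pose, the force, the opening and the grip force at its end, in the units of the state.
- monitor.get_state(): the state, without advancing time (a new reading comes with each control period).
- imaging.grab_frame(name): name is "side" or "top" or "wrist"; returns a dict with "frame" (420x560x3 uint8, blue, green, red), "camera_matrix" (3x3 intrinsics, pixels), "origin" and "attitude" of the camera in the world. Camera axes: x right, y up, looking along -z (the intrinsics and any distortion apply to the point x, -y, -z); pixel columns grow to the right and rows downward; lengths in m; the calibration is good to about 2 mm. A picture is of the moment at which its call begins. There is no depth.
- close_job(): hands the job in; it is judged then, once.
The state is a dict: "t": time; "joint_positions": joint angles; "qvel": joint speeds; "effort": joint torques, N m; "tool_pos": TCP position; "tool_rot": TCP orientation; "contact_force": force on the tool from outside, world axes, zero at the start; "torque": the same for the moment, N m; "gripper_width": finger opening in m; "gripper_force": force on a finger pad.
Only numpy, scipy, OpenCV 4.12 (cv2) and the standard library are available. Lean on these libraries where they do the work, as an engineer would, in place of code of your own. Each camera call takes 0.05 s, during which the arm holds its last target. There are 200 camera calls.

## Working session

There is one attempt and no reset: what is moved stays moved. The work goes in short steps, Python scripts to look and compute and a tool call to move; the robot and the scene stay as the last step left them, time stands still between calls to the robot, and variables do not carry over. Pictures are saved under pics/ and viewed, at most 10 in all, crops included, and the job is handed in when it is done.

Besides the shell and the picture viewer there is one more tool, called after ">>>" by a JSON object that holds its "op" and its "data", one argument or row to a line. servo_tool: Moves the arm, as the interface text tells. Its arguments: {"type":"object","properties":{"series":{"type":"array"},"squeeze":{"type":"number"}},"required":["series"]}

```bash
mkdir -p pics; cat > h.py <<'E'
import numpy as np, cv2
from scipy.spatial.transform import Rotation as R
from cell import monitor, imaging, close_job
def grab(n):
    d=imaging.grab_frame(n); return d
def rot(a):
    a=np.array(a,float)
    return a if a.shape==(3,3) else R.from_quat(a.ravel()[[1,2,3,0]]).as_matrix()
def ray(d,u,v):
    K=np.array(d["camera_matrix"]); p=np.linalg.solve(K,[u,v,1.0])
    r=rot(d["attitude"])@[p[0],-p[1],-p[2]]; return np.array(d["origin"]),r
def onz(d,u,v,z):
    o,r=ray(d,u,v); return o+r*(z-o[2])/r[2]
def proj(d,P):
    c=rot(d["attitude"]).T@(np.array(P)-d["origin"]); q=np.array(d["camera_matrix"])@[c[0],-c[1],-c[2]]; return q[:2]/q[2]
E
python3 - <<'E'
from h import *
for n in("top","side"):
    d=grab(n); cv2.imwrite(f"pics/{n}0.png",d["frame"]); print(n,[k for k in d],np.round(d["origin"],3),d["attitude"],d["camera_matrix"])
print(monitor.get_state())
E
```

```text
top ['frame', 'camera_matrix', 'origin', 'attitude'] [0.485 0.066 0.809] [ 0.70804318  0.07421797 -0.05330795 -0.70023197] [[387.73770238   0.         280.88436503]
 [  0.         387.73770238 202.39528445]
 [  0.           0.           1.        ]]
side ['frame', 'camera_matrix', 'origin', 'attitude'] [0.58  0.533 0.624] [-0.0689083  -0.01571678  0.33939228  0.93798588] [[404.56696355   0.         279.34233555]
 [  0.         404.56696355 207.14347329]
 [  0.           0.           1.        ]]
{'t': 0.1, 'joint_positions': array([ 1.25402112e+00,  2.38691771e-01, -1.41536298e-02,  1.31924502e+00,
       -2.16083984e-05,  1.57079754e+00]), 'qvel': array([ 0.00045114, -0.00111067,  0.00160488,  0.00017075,  0.00050031,
       -0.0003981 ]), 'effort': array([-6.48753794e-04, -5.39722753e+01,  3.46997058e+01,  1.34758974e-02,
       -3.52716495e-05,  1.68203422e-05]), 'tool_pos': array([0.16342533, 0.49850897, 0.23076352]), 'tool_rot': array([-9.13870414e-05,  1.57726756e-01,  9.87482583e-01, -6.40652796e-04]), 'contact_force': array([0.37388755, 0.84370788, 0.66455101]), 'torque': array([0.02600197, 0.03913062, 0.0085622 ]), 'gripper_force': 0.0, 'gripper_width': 0.08502317689117098}
```

View pics/top0.png

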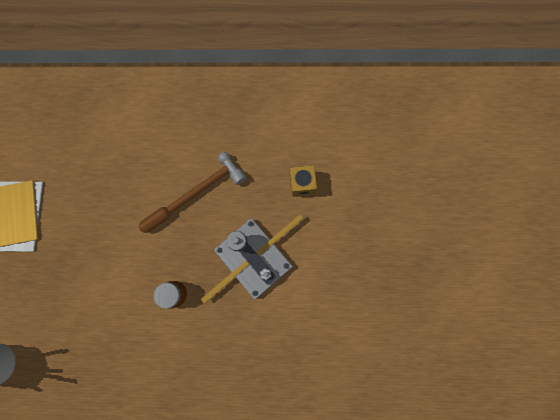

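View pics/side0.png

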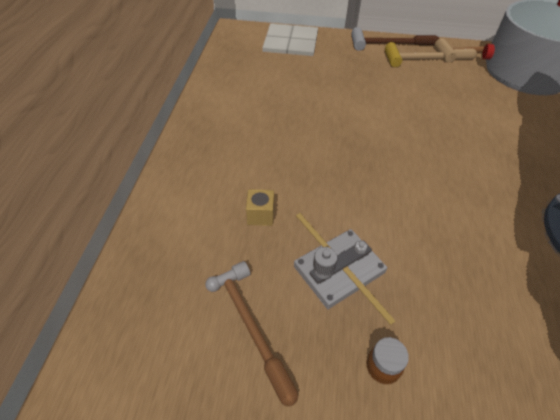

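Top view: nut at about (237,240), fixed hexagon nut (266,274), strip ends (303,218) and (206,299), jar (170,295), doming block (303,180), hammer head (231,168). Side view: nut about (325,262), hexagon nut (361,247). Next, one zoomed crop of both views.

```bash
python3 - <<'E'
from h import *
t=cv2.imread("pics/top0.png")[210:310,200:300]; s=cv2.imread("pics/side0.png")[220:320,290:390]
f=lambda i:cv2.resize(i,(400,400),interpolation=cv2.INTER_CUBIC)
cv2.imwrite("pics/z.png",np.hstack([f(t),f(s)]))
E
```

```text
(no output)
```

View pics/z.png

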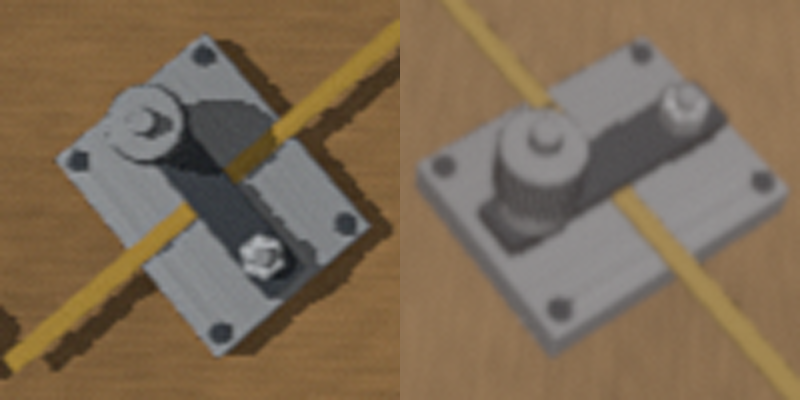

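```bash
cat > m.py <<'E'
from h import *
T=grab("top");S=grab("side")
z=lambda p,o:((np.array(p)+.5)/4-.5+o)
def cen(d,pts,o):
    P=np.array([onz(d,*z(p,o),.02) for p in pts]); return P
ot,os=(200,210),(290,220)
for d,pts,o in((T,[(57,160),(205,36),(370,228),(217,355)],ot),(S,[(18,165),(152,345),(390,190),(240,38)],os)):
    P=cen(d,pts,o); c=P.mean(0); x=(P[0]+P[1]-P[2]-P[3])[:2]/2; y=(P[1]-P[0]+P[2]-P[3])[:2]/2
    a=np.arctan2(x[1],x[0]); print("block c",c.round(4),"len",np.linalg.norm(x).round(4),np.linalg.norm(y).round(4),"yaw x",np.degrees(a).round(2),np.degrees(np.arctan2(y[1],y[0])).round(1),"nut",(c[:2]+.04*x/np.linalg.norm(x)).round(4))
def tri(a,b):
    o1,r1=ray(T,*z(a,ot));o2,r2=ray(S,*z(b,os))
    A=np.c_[r1,-r2];k=np.linalg.lstsq(A,o2-o1,rcond=None)[0];p,q=o1+k[0]*r1,o2+k[1]*r2
    return ((p+q)/2).round(4),np.linalg.norm(p-q).round(4)
print("stud top",tri((152,121),(145,137)),"nut top",tri((145,124),(141,145)), "hex",tri((264,257),(285,105)))
for n,d,u in(("jar",T,(168,295)),("dome",T,(303,178)),("hamhead1",T,(224,156)),("hh2",T,(239,182)),("hamend",T,(146,226))): print(n,onz(d,*u,{"jar":.055,"dome":.05}.get(n,.015)).round(3))
print("T nut z.08",onz(T,*z((145,124),ot),.08),"stud",onz(T,*z((152,121),ot),.089)); print("S",onz(S,*z((141,145),os),.08),onz(S,*z((145,137),os),.089))
E
python3 m.py
```

```text
block c [0.5145 0.1457 0.02  ] len 0.128 0.0981 yaw x 41.55 -49.5 nut [0.5445 0.1723]
block c [0.5173 0.1471 0.02  ] len 0.1291 0.0991 yaw x 41.96 131.2 nut [0.5471 0.1738]
stud top (array([0.5462, 0.1688, 0.0792]), np.float64(0.001)) nut top (array([0.5461, 0.172 , 0.0776]), np.float64(0.0036)) hex (array([0.4841, 0.1171, 0.0404]), np.float64(0.0017))
jar [0.441 0.302 0.055]
dome [0.674 0.045 0.05 ]
hamhead1 [0.73  0.213 0.015]
hh2 [0.673 0.179 0.015]
hamend [0.578 0.37  0.015]
T nut z.08 [0.54416632 0.1719898  0.08      ] stud [0.54486789 0.16745421 0.089     ]
S [0.54803066 0.1732315  0.08      ] [0.54725539 0.17523166 0.089     ]
```

>>> {"op": "servo_tool", "data": {
  "series": [
    [-29,-12,0,0,0,-8,-1],
    [-58,-24,0,0,0,-16,-1],
    [-87,-36,0,0,0,-24,-1],
    [-116,-48,0,0,0,-32,-1],
    [-145,-60,0,0,0,-40,-1],
    [-174,-72,0,0,0,-48,-1],
    [-203,-84,0,0,0,-56,-1],
    [-232,-95,0,0,0,-64,-1]
  ],
  "squeeze": 60
}}

```text
t: 1.0
tool_pos: [0.3552, 0.3352, 0.2313]
tool_rot: [-0.0, -0.392, 0.92, -0.0]
contact_force: [0.4, 1.0, 0.2]
gripper_width: 0.0855
gripper_force: 0.0
```

```bash
cat > go.py <<'E'
from h import *
import sys
g=[float(a) for a in sys.argv[1:4]]
s=monitor.get_state(); M=rot(s["tool_rot"])
print("t",round(s["t"],2),"q",s["joint_positions"].round(3),"tcp",s["tool_pos"].round(4),"z",M[:,2].round(3),"yaw y",np.degrees(np.arctan2(M[1,1],M[0,1])).round(2))
print("shift mm",(M.T@(np.array(g)-s["tool_pos"])*1000).round(1),"F",s["contact_force"].round(2),"T",s["torque"].round(3),s["gripper_width"],s["gripper_force"])
E
python3 go.py .5458 .1725 .17
```

```text
t 1.0 q [ 0.757  0.176 -0.095  1.3   -0.    -0.049] tcp [0.3552 0.3352 0.2313] z [-0. -0. -1.] yaw y 136.18
shift mm [ -14.6 -250.2   61.3] F [0.36 0.95 0.22] T [ 0.035 -0.04  -0.026] 0.0854942834856944 0.0
```

>>> {"op": "servo_tool", "data": {
  "series": [
    [-2,-32,8,0,0,-8.5,-1],
    [-4,-63,16,0,0,-17,-1],
    [-6,-94,24,0,0,-25.5,-1],
    [-8,-125,32,0,0,-34,-1],
    [-10,-156,40,0,0,-42.5,-1],
    [-12,-187,48,0,0,-51,-1],
    [-14,-219,55,0,0,-59.5,-1],
    [-14.6,-250.2,61,0,0,-68,-1]
  ]
}}

```text
t: 1.8
tool_pos: [0.5449, 0.1714, 0.1697]
tool_rot: [0.0, 0.84, -0.543, -0.0]
contact_force: [-0.6, -0.4, 0.8]
gripper_width: 0.0854
gripper_force: 0.0
```

>>> {"op": "servo_tool", "data": {
  "series": [
    [0,0,0,0,0,-8.5,-1],
    [0,0,0,0,0,-17,-1],
    [0,0,0,0,0,-25.5,-1],
    [0,0,0,0,0,-34,-1],
    [0,0,0,0,0,-42.5,-1],
    [0,0,0,0,0,-51,-1],
    [0,0,0,0,0,-59.5,-1],
    [0,0,0,0,0,-68,-1]
  ]
}}

```text
t: 2.6
tool_pos: [0.544, 0.1724, 0.1701]
tool_rot: [0.0, 1.0, 0.019, -0.0]
contact_force: [-0.4, -0.1, -0.1]
gripper_width: 0.0852
gripper_force: 0.0
```

```bash
python3 go.py .5458 .1725 .05; python3 - <<'E'
from h import *
d=grab("wrist"); f=d["frame"].copy()
for P in((.5458,.1725,.089),(.5458,.1725,.079)):
    p=proj(d,P); print(p); cv2.circle(f,(int(p[0]),int(p[1])),2,(0,0,255),-1)
cv2.imwrite("pics/w0.png",f); cv2.imwrite("pics/w0raw.png",d["frame"])
print(d["origin"],d["attitude"],d["camera_matrix"])
E
```

```text
t 2.6 q [ 0.307  0.342 -0.024  1.205 -0.    -2.873] tcp [0.544  0.1724 0.1701] z [-0. -0. -1.] yaw y -87.8
shift mm [  1.9  -0.  120.1] F [-0.42 -0.14 -0.12] T [-0.017  0.034  0.022] 0.08519480674348509 0.0
[271.45860183 217.9365363 ]
[271.50048698 213.90487665]
[0.61189911 0.17440161 0.31058324] [ 0.71427778 -0.09809013  0.0940533  -0.68654174] [[339.50571106   0.         272.62080117]
 [  0.         339.50571106 212.04141756]
 [  0.           0.           1.        ]]
```

View pics/w0.png

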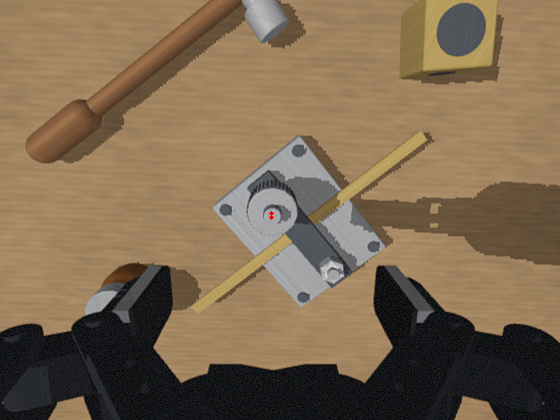

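The wrist view shows the nut disc centred near (271,213), and the projected axis lands on it at (271,214). The fingers straddle it, so I'm descending.

>>> {"op": "servo_tool", "data": {
  "series": [
    [1.9,0,30,0,0,0,-1],
    [1.9,0,60,0,0,0,-1],
    [1.9,0,90,0,0,0,-1],
    [1.9,0,110,0,0,0,-1],
    [1.9,0,120,0,0,0,-1],
    [1.9,0,126,0,0,0,-1],
    [1.9,0,126,0,0,0,-1]
  ]
}}

```text
t: 3.35
tool_pos: [0.546, 0.1725, 0.0442]
tool_rot: [0.0, 1.0, 0.016, -0.0]
contact_force: [0.0, 1.0, 0.5]
gripper_width: 0.0855
gripper_force: 0.0
```

>>> {"op": "servo_tool", "data": {
  "series": [
    [0,0,0,0,0,0,1],
    [0,0,0,0,0,0,1],
    [0,0,0,0,0,0,1],
    [0,0,0,0,0,0,1],
    [0,0,0,0,0,0,1],
    [0,0,0,0,0,0,1],
    [0,0,0,0,0,0,1],
    [0,0,0,0,0,0,1]
  ],
  "squeeze": 40
}}

```text
t: 4.15
tool_pos: [0.5464, 0.1729, 0.0451]
tool_rot: [-0.0, 1.0, 0.016, 0.001]
contact_force: [-1.4, 1.0, 5.8]
gripper_width: 0.0347
gripper_force: 39.4
```

```bash
python3 go.py .5458 .1725 .044; python3 - <<'E'
from h import *
a=grab("wrist");b=grab("side");t=grab("top")
f=lambda i,k:cv2.resize(i,None,fx=k,fy=k,interpolation=cv2.INTER_CUBIC)
A=f(a["frame"],.7)[:294,:392]; B=f(b["frame"][190:290,260:393],3)[:294,:399]
cv2.imwrite("pics/g.png",np.hstack([A,B[:, :399]]))
E
```

```text
t 4.15 q [ 0.306  0.44  -0.218  0.912  0.    -2.868] tcp [0.5464 0.1729 0.0451] z [ 0.001  0.001 -1.   ] yaw y -88.15
shift mm [-0.6  0.4  1.1] F [-1.35  1.04  5.84] T [ 0.235  0.267 -0.002] 0.034720691095280524 39.40207600593567
```

View pics/g.png

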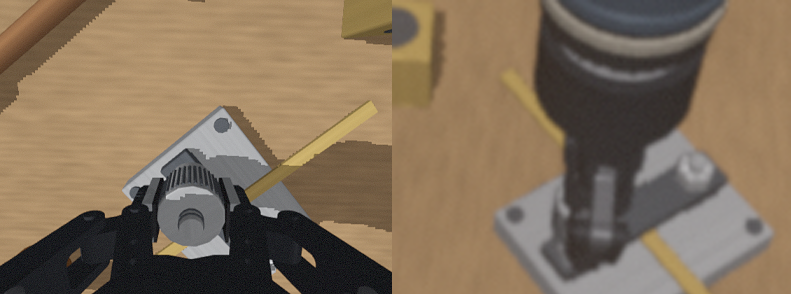

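The nut is gripped between the pads (wrist image about (190,205), opening 34.7 mm, 39 N). Now I'll turn clockwise, following the thread pitch.

>>> {"op": "servo_tool", "data": {
  "series": [
    [0,0,0.2,0,0,8,1],
    [0,0,0.4,0,0,16,1],
    [0,0,0.5,0,0,24,1],
    [0,0,0.7,0,0,32,1],
    [0,0,0.9,0,0,40,1],
    [0,0,1.1,0,0,48,1],
    [0,0,1.2,0,0,56,1],
    [0,0,1.4,0,0,64,1]
  ]
}}

```text
t: 5.1
tool_pos: [0.5465, 0.1731, 0.0437]
tool_rot: [-0.001, 0.855, -0.518, 0.0]
contact_force: [0.2, 2.4, 6.2]
gripper_width: 0.0351
gripper_force: 39.3
```

```bash
python3 go.py .5458 .1725 .044
```

```text
t 5.1 q [ 3.060e-01  4.410e-01 -2.200e-01  9.080e-01  1.000e-03 -1.745e+00] tcp [0.5465 0.1731 0.0437] z [ 0.001  0.001 -1.   ] yaw y -152.46
shift mm [ 0.2  0.9 -0.3] F [0.2  2.38 6.18] T [0.376 0.194 0.063] 0.035101405665550076 39.3212628364563
```

>>> {"op": "servo_tool", "data": {
  "series": [
    [0,0,0.2,0,0,8,1],
    [0,0,0.4,0,0,16,1],
    [0,0,0.5,0,0,24,1],
    [0,0,0.7,0,0,32,1],
    [0,0,0.9,0,0,40,1],
    [0,0,1.1,0,0,48,1],
    [0,0,1.2,0,0,56,1],
    [0,0,1.4,0,0,64,1]
  ]
}}

```text
t: 5.9
tool_pos: [0.5468, 0.1731, 0.0423]
tool_rot: [0.001, -0.45, 0.893, 0.0]
contact_force: [1.1, 1.7, 4.2]
gripper_width: 0.0347
gripper_force: 39.4
```

```bash
python3 go.py .5458 .1725 .044
```

```text
t 5.9 q [ 0.306  0.443 -0.221  0.905  0.    -0.628] tcp [0.5468 0.1731 0.0423] z [ 0.002  0.001 -1.   ] yaw y 143.54
shift mm [ 1.1  0.4 -1.7] F [1.05 1.7  4.16] T [ 0.325 -0.032  0.097] 0.03471523984459054 39.42685067653656
```

>>> {"op": "servo_tool", "data": {
  "series": [
    [0,0,0.2,0,0,8,1],
    [0,0,0.4,0,0,16,1],
    [0,0,0.5,0,0,24,1]
  ]
}}

```text
t: 6.2
tool_pos: [0.5469, 0.1731, 0.0418]
tool_rot: [0.001, -0.255, 0.967, 0.0]
contact_force: [1.3, 2.1, 3.5]
gripper_width: 0.0347
gripper_force: 39.5
```

```bash
python3 go.py .5458 .1725 .044
```

```text
t 6.2 q [ 0.306  0.443 -0.222  0.904  0.    -0.209] tcp [0.5469 0.1731 0.0418] z [ 0.002  0.001 -1.   ] yaw y 119.53
shift mm [ 1.2  0.1 -2.2] F [1.26 2.08 3.47] T [ 0.302 -0.146  0.047] 0.03474951923598979 39.45562183856964
```

>>> {"op": "servo_tool", "data": {
  "series": [
    [0,0,0.2,0,0,8,1],
    [0,0,0.4,0,0,16,1],
    [0,0,0.5,0,0,24,1]
  ]
}}

```text
t: 6.5
tool_pos: [0.5469, 0.1729, 0.0413]
tool_rot: [0.001, -0.048, 0.999, 0.0]
contact_force: [0.8, 0.3, 3.8]
gripper_width: 0.0351
gripper_force: 39.6
```

```bash
python3 go.py .5458 .1725 .044
```

```text
t 6.5 q [ 0.306  0.444 -0.223  0.902  0.     0.209] tcp [0.5469 0.1729 0.0413] z [ 0.002  0.001 -1.   ] yaw y 95.55
shift mm [ 1.1 -0.3 -2.7] F [0.78 0.3  3.85] T [ 0.114 -0.15   1.025] 0.03506090323100249 39.573243856430054
```

>>> {"op": "servo_tool", "data": {
  "series": [
    [0,0,0.2,0,0,8,1],
    [0,0,0.4,0,0,16,1],
    [0,0,0.5,0,0,24,1]
  ]
}}

```text
t: 6.8
tool_pos: [0.5468, 0.1729, 0.0408]
tool_rot: [0.001, 0.16, 0.987, 0.0]
contact_force: [1.1, 0.4, 5.2]
gripper_width: 0.0347
gripper_force: 40.2
```

```bash
python3 go.py .5458 .1725 .044
```

```text
t 6.8 q [ 0.306  0.444 -0.223  0.902 -0.     0.628] tcp [0.5468 0.1729 0.0408] z [ 0.002  0.    -1.   ] yaw y 71.6
shift mm [ 0.8 -0.7 -3.2] F [1.12 0.36 5.21] T [-0.002  0.014  0.661] 0.034709385002734065 40.1562362909317
```

Bottomed: the moment about z jumped to 1.0 N m, then the grip slipped at about 0.66. I'll relax it slightly to find any wind-up before backing off.

>>> {"op": "servo_tool", "data": {
  "series": [
    [0,0,0,0,0,-1,1],
    [0,0,0,0,0,-1,1]
  ]
}}

```text
t: 7.0
tool_pos: [0.5467, 0.1729, 0.0408]
tool_rot: [0.001, 0.149, 0.989, 0.0]
contact_force: [0.5, 0.9, 5.0]
gripper_width: 0.035
gripper_force: 40.1
```

```bash
python3 go.py .5458 .1725 .044
```

```text
t 7.0 q [ 0.306  0.444 -0.223  0.902  0.     0.605] tcp [0.5467 0.1729 0.0408] z [ 0.002  0.001 -1.   ] yaw y 72.87
shift mm [ 0.8 -0.6 -3.2] F [0.47 0.86 5.03] T [ 0.099 -0.012 -0.066] 0.03504420231697136 40.10739326477051
```

>>> {"op": "servo_tool", "data": {
  "series": [
    [0,0,0,0,0,-1,1],
    [0,0,0,0,0,-1,1]
  ]
}}

```text
t: 7.2
tool_pos: [0.5468, 0.1729, 0.0409]
tool_rot: [0.001, 0.14, 0.99, 0.0]
contact_force: [-0.2, 0.4, 5.7]
gripper_width: 0.035
gripper_force: 40.1
```

```bash
python3 go.py .5458 .1725 .044
```

```text
t 7.2 q [ 0.306  0.444 -0.223  0.902  0.     0.588] tcp [0.5468 0.1729 0.0409] z [ 0.002  0.001 -1.   ] yaw y 73.88
shift mm [ 0.8 -0.6 -3.1] F [-0.18  0.36  5.72] T [ 0.167 -0.001  0.039] 0.03498890475552176 40.11982083320618
```

>>> {"op": "servo_tool", "data": {
  "series": [
    [0,0,-0.2,0,0,-8,1],
    [0,0,-0.4,0,0,-16,1],
    [0,0,-0.5,0,0,-24,1],
    [0,0,-0.7,0,0,-32,1],
    [0,0,-0.9,0,0,-40,1],
    [0,0,-1.1,0,0,-48,1],
    [0,0,-1.2,0,0,-56,1],
    [0,0,-1.4,0,0,-64,1]
  ]
}}

```text
t: 8.0
tool_pos: [0.5467, 0.173, 0.0423]
tool_rot: [0.001, -0.408, 0.913, 0.0]
contact_force: [0.0, 0.5, 4.7]
gripper_width: 0.0355
gripper_force: 40.1
```

>>> {"op": "servo_tool", "data": {
  "series": [
    [0,0,-0.2,0,0,-8,1],
    [0,0,-0.4,0,0,-16,1],
    [0,0,-0.5,0,0,-22,1],
    [0,0,-0.6,0,0,-24.5,1],
    [0,0,-0.6,0,0,-24.5,1],
    [0,0,-0.6,0,0,-24.5,1]
  ]
}}

```text
t: 8.6
tool_pos: [0.5467, 0.1731, 0.0428]
tool_rot: [0.001, -0.59, 0.807, -0.0]
contact_force: [0.0, 1.4, 6.3]
gripper_width: 0.0351
gripper_force: 40.2
```

```bash
python3 go.py .5458 .1725 .044; python3 - <<'E'
from h import *
a=grab("wrist");b=grab("top")
f=lambda i,k:cv2.resize(i,None,fx=k,fy=k,interpolation=cv2.INTER_CUBIC)
cv2.imwrite("pics/e.png",np.hstack([f(a["frame"],.7),f(b["frame"],.7)]))
E
```

```text
t 8.6 q [ 0.306  0.442 -0.221  0.906  0.    -0.956] tcp [0.5467 0.1731 0.0428] z [ 0.002  0.001 -1.   ] yaw y 162.31
shift mm [ 0.8  0.7 -1.2] F [0.05 1.37 6.29] T [0.396 0.114 0.081] 0.035147948691521894 40.16323149204254
```

View pics/e.png

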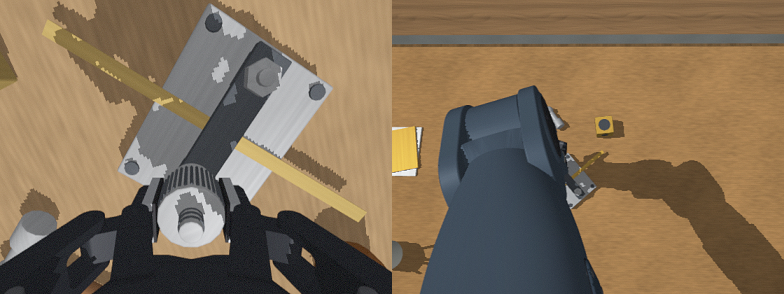

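The final view shows the pads still holding the nut at about (192,205), with the doming block and jar undisturbed where visible. The tool has turned back about 90° from the stop.

```bash
python3 -c "from cell import close_job; print(close_job())"
```

```text
the job is handed in; nothing more can be done
None
```

I screwed the nut down until it bottomed out (the torque jumped to 1.0 N m and the grip then slipped), backed it off about 90°, and handed the job in still gripping it at 40 N; the quarter turn was measured from the tool's rotation, not the nut itself, and the arm never went near the hammer, jar or doming block.

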